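# Read the stock label deep in the art-room rack

### The arm

A 7-joint arm with a two-finger parallel gripper is mounted at the origin on the work surface. World frame = base frame: x ahead of the robot, y to its left, z up, the work surface at z = 0. Lengths are in m, angles in rad, forces in N, time in s.
With the tool pointing down it reaches from about 0.4 to 0.85 m from the base axis. Payload 4.5 kg.
Tool frame: the origin (TCP) lies between the finger pads, 19 mm behind the fingertips; this is the grasp point; x points along the fingers, y is the direction in which the jaws open and shut, and the axes are right-handed (so a half turn about x gives the same grasp; the last joint's range is limited). The gripper opens to 88 mm and grips with 3 to 60 N. Pads are 18 mm wide; open, the fingers measure 123 mm over their backs; the gripper's body (75 mm by 187 mm) begins 45 mm behind the grasp point.
Start: joints at [-1.168, 0.689, -0.195, 1.565, 0.157, 0.902, -0.215], TCP at [0.225, 0.583, 0.257] pointing down, gripper open.
Joint ranges: [-3.01, 3.01], [-0.46, 2.08], [-1.47, 1.51], [0.13, 2.56], [-1, 4.14], [0.04, 2.09], [-2.66, 2.66]. Speed limits (rad/s): [2.57, 2.57, 3.14, 3.14, 3.14, 3.14, 3.14].

### API

Orientations are given as a rotation vector (axis times angle).
In Python, from station import sensors, viewer, robot gives the robot as it stands.
- The arm moves only by the shell command python3 -m jog 'ROWS' [FORCE]. ROWS is a JSON object of lists of equal length, an entry for each row: "linear": the shift along the world's x, y, z in units of 0.05 m (1.0 is 0.05 m), a list of three; "twist": the turn, a rotation vector about the world's x, y, z in units of 4 degrees (1.0 is 4 degrees), a list of three; "gripper": the closure, from 0 (fully open) to 1 (shut). In form: {"linear": [[dx, dy, dz], ...], "twist": [[wx, wy, wz], ...], "gripper": [gripper, ...]}. A call has 1 to 8 rows; each row shifts and turns the commanded pose from where the row before left it; what a row does not reach is not made up. A row lasts 1/10 s, in which the tool goes at most 50 mm and 8.59 degrees, less where a joint would pass 70% of its speed; a pose out of reach is approached as far as the arm can. A call with a number of a shift or a turn outside -1 to 1 is refused whole. A call with a gripper value outside its range is refused whole. The fingers move at their own pace and stop on an object; FORCE is the grip in N (left out, the last holds). Time passes only in rows, so rows that do not move let the fingers close. It gives the time, the measured TCP pose, the force and the opening at its end, in the units of the state.
- sensors.get_state(): the state, without advancing time (a new reading comes with each control period).
- viewer.read_camera(name): name is "scene" or "top"; returns (picture, depth): 480x640x3 uint8, red, green, blue; 480x640 float32, m along the optical axis (not along the pixel's ray), 0 where there is no reading.
- viewer.camera_info(name): a dict with "fx", "fy", "cx", "cy" (pixels), "k1" (the pictures are not rectified: a ray, as slopes to the right and down, at radius r is drawn at 1 + k1 r^2 times it, then the intrinsics apply), "extrinsics" (4x4, takes a point from world to camera coordinates). Camera axes: x right, y down, z forward; pixel columns grow to the right and rows downward; lengths in m; the calibration is good to about 2 mm. A picture is of the moment at which its call begins. camera_info takes no time and is no camera call.
- robot.finish_job(): hands the job in, once; it reports no verdict.
The state is a dict: "time": time; "joints": joint angles; "dq": joint speeds; "joint_efforts": joint torques, N m; "ee_pos": TCP position; "orientation": TCP orientation; "contact_force": force on the tool from outside, world axes, zero at the start; "torque": the same for the moment, N m; "width": opening from 0.0 (shut) to 1.0 (fully open).
Only numpy, scipy, OpenCV 4.12 (cv2) and the standard library are available. Lean on these libraries where they do the work, as an engineer would, in place of code of your own. Each camera call takes 0.05 s, during which the arm holds its last target. There are 200 camera calls.

### The job

Draw the label reader out of its charging dock by the part that sticks out, lay it down flat, let go, and take it again by its black handle. Then reach its nose down the lane of the plywood rack that holds the square metal tin and hold it still for at least a second, square to the tin's label, level with the label's middle and about 35 mm from it. Finally lay the reader flat, right way up, wholly on the white sheet and let go (never let go of it in the air); do not shift the tin, the tub or any of the other things on the table.

Things in the scene. Friction and masses are not known exactly. Their poses are not given: they have to be found in the camera images.
- reader: label reader, a straight stick 190 mm long with flat underside, 0.16 kg; origin under its middle, x towards the nose, z up. Rear half (x -95 to 0): black ribbed handle 30 wide, 30 high. Then grey neck (x 0 to 55) 24 wide, 28 high, and grey head (x 55 to 95) 32 wide, 30 high. At the start the handle is inside the dock; neck and head stick out level, underside 8 mm above the table.
- reader_nose (a point): centre of the window in the reader's nose face: 95 mm ahead of the reader's origin, 15 mm above its underside; axes as the reader's (x is where it looks)
- reader_tail (a point): centre of the handle's end face: 95 mm behind the reader's origin, 15 mm above its underside
- dock: grey charging dock fixed to the table on a black base 100 x 80 mm: a level sleeve 100 long, 52 wide, 51 high, closed above and behind, mouth at x = -50 mm facing its -x; bore 36 wide, 36 high, floor at 8 mm. Origin under its middle. The reader lies in it, nose along the dock's -x, and must be drawn out 95 mm along -x.
- rack: plywood rack fixed to the table, 185 mm deep (x), 138 wide (y), 95 high: two lanes 54 mm wide, centred at y = +32 and -32 mm, floor 8 mm thick, open above and to its -x (mouth at x = -92), closed behind. Origin under its middle. At the back of one lane stands the tin, of the other the tub (either way round), labels facing the mouth, about 133 mm from it.
- tin: square metal tin 46 x 48 mm, 120 high, with a screw cap 14 mm high on top, 0.7 kg, standing loose on the rack's floor; origin under its centre, its -x face (to the lane's mouth) carries the label. Not to be moved.
- tin_label (a point): centre of the tin's barred paper label (34 wide, 40 high): 24 mm from the tin's axis on its -x face, 47 mm above its underside (55 mm above the table); axes as the tin's: x points into the tin, z up
- tub: round white tub 48 mm across, 106 high, with a label too, in the other lane; not the one to read, not to be moved. Origin under its centre.
- sheet: white paper sheet fixed flat on the table, 280 mm (x) by 360 mm (y), 2 mm thick; origin under its centre. One paint pot stands on it near its far (+x) edge.
- pot_a: on the sheet, near the middle of its far edge: paint pot 60 mm across, 60 mm high with a coloured lid; origin under its centre. Leave it alone.
- pot_b: paint pot 60 mm across, 60 mm high with a coloured lid; origin under its centre. Leave it alone.
- pot_c: paint pot 60 mm across, 60 mm high with a coloured lid; origin under its centre. Leave it alone.
- cup: white open water cup 72 mm across, 75 high; leave it alone; origin under its centre
- brush: paint brush 200 mm long, lying; leave it alone
- glue: white glue bottle 48 mm across, 110 high; leave it alone; origin under its centre
- palette: wooden palette about 170 x 220 mm, 6 mm thick, lying; leave it alone
There are look-alikes about, which are no part of the job. Of the things that look like the reader, the smaller one is meant.

How it is judged:
By the outcome, as a careful person would: the job done as asked, in the order asked, and still so for the second after the job is handed in, with the robot touching nothing.
It also fails if it takes over 59 s, if anything falls off the work surface, if the arm or the gripper's body presses on something with over 40 N, if the wrist force passes 120 N, or if a joint passes its speed limit or range.

## Working session

There is one attempt and no reset: what is moved stays moved. The work goes in short steps, Python scripts to look and compute and a shell command to move; the robot and the scene stay as the last step left them, time stands still between calls to the robot, and variables do not carry over. Pictures are saved under pics/ and viewed, about 8 in all and at most 12, crops included, and the job is handed in when it is done.

```bash
mkdir -p pics
cat > h.py <<'E'
import numpy as np, cv2
from station import sensors, viewer, robot
def snap(n):
    rgb,d=viewer.read_camera(n); np.savez('pics/%s.npz'%n,rgb=rgb,d=d); return rgb,d
def load(n):
    z=np.load('pics/%s.npz'%n); return z['rgb'],z['d']
def K(n):
    i=viewer.camera_info(n); return i,np.array(i['extrinsics'])
def rays(n,uv):
    i,T=K(n); uv=np.atleast_2d(np.array(uv,float))
    xd=np.c_[(uv[:,0]-i['cx'])/i['fx'],(uv[:,1]-i['cy'])/i['fy']]; x=xd.copy()
    for _ in range(20): x=xd/(1+i['k1']*(x**2).sum(1,keepdims=True))
    return x,T
def atz(n,uv,z):
    x,T=rays(n,uv); R,t=T[:3,:3],T[:3,3]
    d=np.c_[x,np.ones(len(x))]@R; c=-R.T@t
    return c+d*((z-c[2])/d[:,2])[:,None]
def cloud(n,d):
    v,u=np.mgrid[:480,:640]; x,T=rays(n,np.c_[u.ravel(),v.ravel()])
    p=np.c_[x,np.ones(len(x))]*d.reshape(-1,1); return ((p-T[:3,3])@T[:3,:3]).reshape(480,640,3)
def proj(n,P):
    i,T=K(n); p=np.atleast_2d(P)@T[:3,:3].T+T[:3,3]; x=p[:,:2]/p[:,2:]; x=x*(1+i['k1']*(x**2).sum(1,keepdims=True))
    return x*[i['fx'],i['fy']]+[i['cx'],i['cy']]
def save(f,im): cv2.imwrite('pics/'+f,im[...,::-1])
def crop(f,im,u0,v0,u1,v1,s): save(f,cv2.resize(im[v0:v1,u0:u1],None,fx=s,fy=s,interpolation=cv2.INTER_CUBIC))
E
python3 - <<'E'
from h import *
for n in ('scene','top'):
    r,d=snap(n); save(n+'0.png',r); i,T=K(n); print(n,-T[:3,:3].T@T[:3,3],T[:3,:3].round(2).tolist(),i['fx'])
print(sensors.get_state())
E
```

```text
scene [1.25455217 0.63072996 1.19838958] [[-0.61, 0.79, 0.0], [0.6, 0.46, -0.65], [-0.52, -0.4, -0.76]] 577.872613092095
top [0.32372185 0.01185394 1.57044309] [[0.01, -1.0, 0.01], [-0.99, -0.01, -0.11], [0.11, -0.01, -0.99]] 586.056359453675
{'time': 0.1, 'joints': array([-1.16819187,  0.68989442, -0.19455194,  1.5661916 ,  0.15726586,
        0.90248831, -0.21511857]), 'dq': array([-9.89566146e-05, -1.49352902e-03, -1.84055123e-03, -1.81214320e-03,
        6.47219534e-05, -2.94054189e-04,  6.18700639e-04]), 'joint_efforts': array([-2.69456948e-03, -5.28499889e+01, -1.27115764e+00, -1.53837544e+01,
       -5.24677313e-02,  1.90905201e-03,  3.49804077e-05]), 'ee_pos': array([0.22514164, 0.58249172, 0.25670746]), 'orientation': array([ 0.28808209,  1.55159099, -0.29057193]), 'contact_force': array([ 0.37028202, -0.28499642,  0.51658344]), 'torque': array([-0.01344286, -0.01310124,  0.03984567]), 'width': 1.0001015082063995}
```

View pics/top0.png

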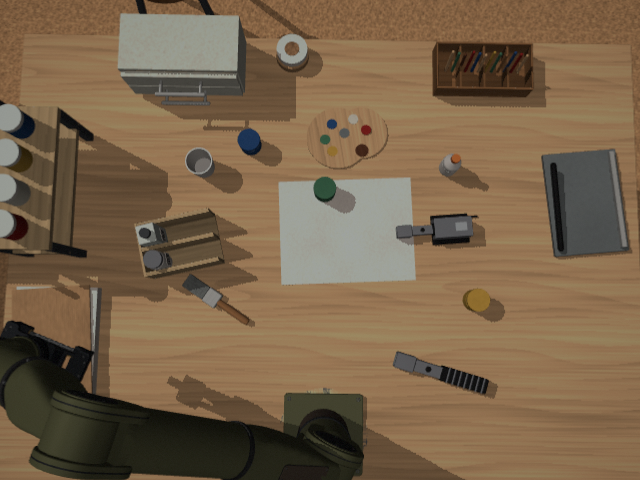

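View pics/scene0.png

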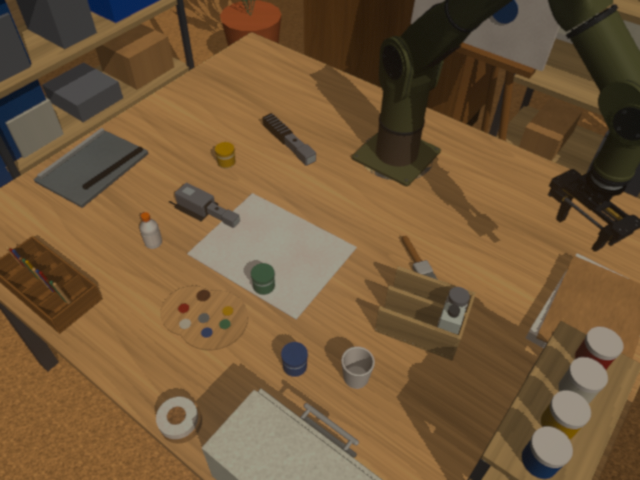

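Readers: a docked one at (405–470, 229) and a free-lying one at (395–488, 372), larger. The docked one with head and neck showing fits. I'll confirm that and the rack in one enlarged composite.

Run:
```python
from h import *
r,d=load('top')
a=cv2.resize(r[195:265,385:485],None,fx=8,fy=8,interpolation=cv2.INTER_CUBIC)[:280*2]
r2=r
b=cv2.resize(r[200:285,130:230],None,fx=6,fy=6,interpolation=cv2.INTER_CUBIC)
save('dock.png',a); save('rack.png',b)
C=cloud('top',d)
for nm,(u,v) in dict(table=(300,340),head=(405,232),neck=(424,230),dock=(450,229),capA=(146,234),capB=(154,259),sheet=(350,250),pota=(325,189),big=(404,360),tableR=(250,270)).items(): print(nm,C[v,u].round(4))
```

```text
table [0.2423 0.0654 0.0012]
head [ 0.5288 -0.2067  0.0449]
neck [ 0.5359 -0.258   0.0374]
dock [ 0.5365 -0.3219  0.0598]
capA [0.5018 0.4435 0.1385]
capB [0.3237 0.0119 1.5704]
sheet [ 0.4829 -0.0643  0.0088]
pota [0.6378 0.0052 0.0578]
big [ 0.1971 -0.2044  0.0409]
tableR [ 0.4263  0.2035 -0.0051]
```

View pics/dock.png

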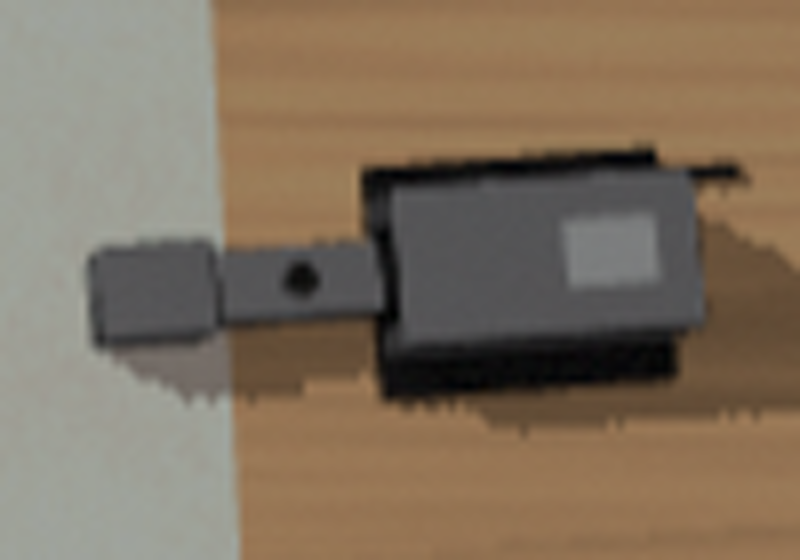

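View pics/rack.png

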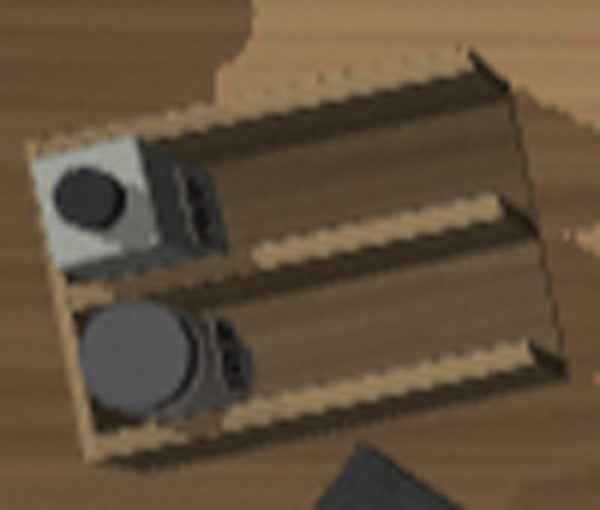

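The docked reader (nose at about (397, 232), neck with screw hole into the dock mouth at u≈432) is the one meant. In the rack, the square tin with a dark cap is in the far-x lane (149, 232) and the round tub in the near lane (153, 259).

Run:
```python
from h import *
from scipy.spatial.transform import Rotation as R
def D(p): return np.array(p)/8+[385-.44,195-.44]
def Q(p): return np.array(p)/6+[130-.42,200-.42]
def ang(a,b): v=b-a; return np.degrees(np.arctan2(v[1],v[0]))
h=atz('top',D([(97,249),(100,338),(212,243),(215,330)]),.038); print('head top c',h.round(4))
n=atz('top',D([(225,249),(375,243),(225,324),(380,313)]),.036); print('neck',n.round(4), ang(n[1],n[0]),ang(n[3],n[2]))
k=atz('top',D([(392,186),(690,172),(398,338),(704,327)]),.051); print('dock top',k.round(4),ang(k[1],k[0]),ang(k[3],k[2]))
r=atz('top',Q([(25,148),(465,50),(503,205),(533,352),(90,455),(255,255)]),.095); print('rack',r.round(4),ang(r[1],r[0]),ang(r[3],r[4]),ang(r[2],r[5]))
t=atz('top',Q([(35,160),(135,137),(158,240),(65,272)]),.128); print('tin top',t.round(4),t.mean(0),ang(t[1],t[0]),ang(t[2],t[3]),ang(t[2],t[1]))
s=atz('top',[(278,181),(411,178),(415,282),(281,284)],.002); print('sheet',s.round(3))
print('pots',atz('top',[(325,189),(478,300),(452,160),(250,141),(200,160)],.06).round(3))
print(R.from_rotvec(sensors.get_state()['orientation']).as_matrix().round(3))
# scene camera cross-check
rr,d=snap('scene'); crop('sc_rack.png',rr,370,250,490,350,6)
```

```text
head top c [[ 0.5463 -0.1857  0.038 ]
 [ 0.5167 -0.1867  0.038 ]
 [ 0.5488 -0.2237  0.038 ]
 [ 0.5199 -0.2246  0.038 ]]
neck [[ 0.5472 -0.2283  0.036 ]
 [ 0.55   -0.278   0.036 ]
 [ 0.5222 -0.2282  0.036 ]
 [ 0.5266 -0.2795  0.036 ]] 93.1665453653855 94.93367004357124
dock top [[ 0.5667 -0.2808  0.051 ]
 [ 0.5728 -0.3788  0.051 ]
 [ 0.5165 -0.2825  0.051 ]
 [ 0.5216 -0.3828  0.051 ]] 93.57544949393984 92.92032145960458
rack [[0.5316 0.4888 0.095 ]
 [0.5764 0.3048 0.095 ]
 [0.5104 0.2865 0.095 ]
 [0.4483 0.2717 0.095 ]
 [0.4024 0.4553 0.095 ]
 [0.4876 0.39   0.095 ]] 103.6801677212921 104.04625722497633 102.41174203840383
tin top [[0.522  0.4737 0.128 ]
 [0.5323 0.433  0.128 ]
 [0.4896 0.4216 0.128 ]
 [0.4757 0.4592 0.128 ]] [0.50490053 0.44690029 0.128     ] 104.08191404694983 110.20548546430095 14.939256565920846
sheet [[ 0.669  0.133  0.002]
 [ 0.683 -0.229  0.002]
 [ 0.4   -0.239  0.002]
 [ 0.39   0.119  0.002]]
pots [[ 0.637  0.005  0.06 ]
 [ 0.353 -0.392  0.06 ]
 [ 0.72  -0.329  0.06 ]
 [ 0.763  0.205  0.06 ]
 [ 0.71   0.335  0.06 ]]
[[-0.001  0.36   0.933]
 [-0.002  0.933 -0.36 ]
 [-1.    -0.002  0.   ]]
```

View pics/sc_rack.png

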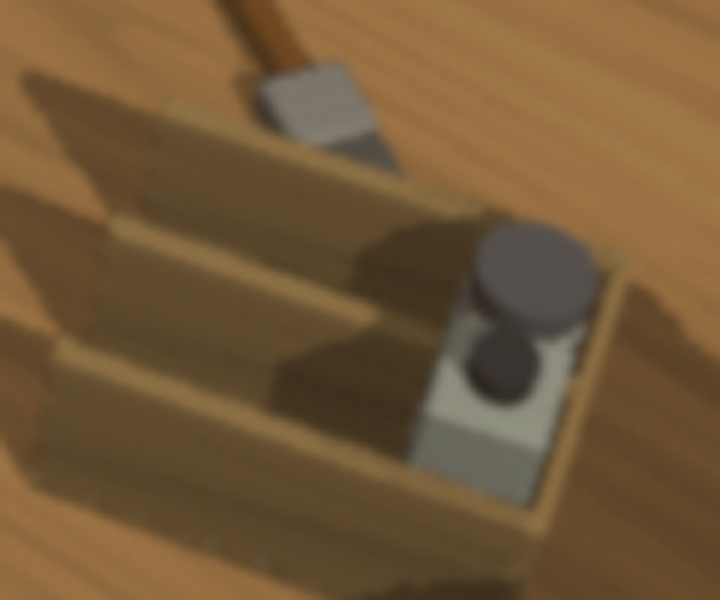

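Confirmed: the tin is the square one in the far (+x) lane and the tub is in the other. Moving to above the reader's neck.

```bash
python3 -m jog '{"linear":[[0.5,-0.8,0],[0.5,-0.8,0],[0.5,-0.8,0],[0.5,-0.8,0],[0.5,-0.8,0],[0.5,-0.8,0],[0.5,-0.8,0],[0.5,-0.8,0]],"twist":[[0,0,-1],[0,0,-1],[0,0,-1],[0,0,-1],[0,0,-1],[0,0,-1],[0,0,-1],[0,0,-1]],"gripper":[0,0,0,0,0,0,0,0]}' 30
python3 -m jog '{"linear":[[0.25,-0.9,0],[0.25,-0.9,0],[0.25,-0.9,0],[0.25,-0.9,0],[0.25,-0.9,0],[0.25,-0.9,0],[0.25,-0.9,0],[0.25,-0.9,0]],"twist":[[0,0,-1],[0,0,-1],[0,0,-1],[0,0,-1],[0,0,-1],[0,0,-1],[0,0,-1],[0,0,-1]],"gripper":[0,0,0,0,0,0,0,0]}'
python3 - <<'E'
from h import *
from scipy.spatial.transform import Rotation as R
s=sensors.get_state(); M=R.from_rotvec(s['orientation']).as_matrix(); print(s['joints'].round(2),M.round(3)[:,:2].T,np.degrees(np.arctan2(M[1,1],M[0,1])))
E
```

```text
time: 0.95
ee_pos: [0.4259, 0.2613, 0.2574]
orientation: [0.725, 1.446, -0.725]
contact_force: [0.7, -0.0, -0.1]
width: 0.999
time: 1.75
ee_pos: [0.5254, -0.0988, 0.2574]
orientation: [1.149, 1.247, -1.148]
contact_force: [0.7, 0.1, -0.0]
width: 0.997
[ 0.08  0.57  0.04  1.85 -0.03  0.73  0.21] [[-0.     0.    -1.   ]
 [ 0.997  0.082 -0.   ]] 4.71481814105547
```

```bash
python3 -m jog '{"linear":[[0.05,-0.74,0],[0.05,-0.74,0],[0.05,-0.74,0],[0.05,-0.74,0],[0,0,-0.9],[0,0,-0.9],[0,0,-0.9],[0,0,-0.4]],"twist":[[0,0,-0.35],[0,0,0],[0,0,0],[0,0,0],[0,0,0],[0,0,0],[0,0,0],[0,0,0]],"gripper":[0,0,0,0,0,0,0,0]}'
python3 - <<'E'
from h import *
r,d=snap('top'); a=r[180:280,370:490]
s,_=snap('scene'); b=s[140:260,160:280]
save('c1.png',np.hstack([cv2.resize(a,(480,400),interpolation=2),cv2.resize(b,(320,320),interpolation=2)] if 0 else [cv2.resize(a,(432,360),interpolation=2),cv2.resize(b,(360,360),interpolation=2)]))
E
```

```text
time: 2.55
ee_pos: [0.533, -0.2439, 0.0984]
orientation: [1.164, 1.244, -1.167]
contact_force: [-0.4, 0.3, 1.1]
width: 1.004
```

View pics/c1.png

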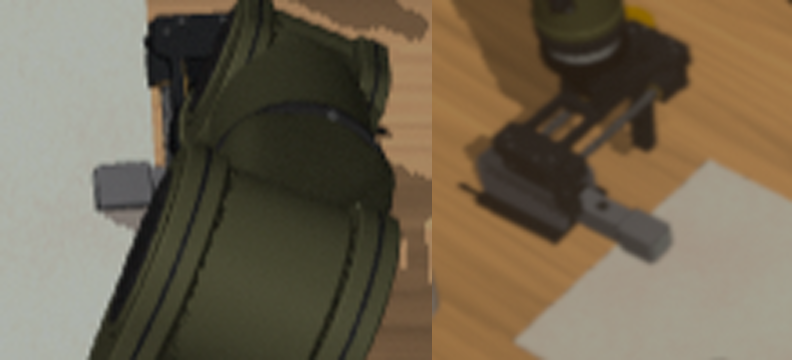

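The fingers straddle the neck. Descending and closing.

```bash
python3 -m jog '{"linear":[[0.05,-0.03,-0.5],[0,0,-0.5],[0,0,-0.4],[0,0,0],[0,0,0],[0,0,0],[0,0,0],[0,0,0]],"twist":[[0,0,0],[0,0,0],[0,0,0],[0,0,0],[0,0,0],[0,0,0],[0,0,0],[0,0,0]],"gripper":[0,0,0,0,0.8,0.8,0.8,0.8]}' 25
python3 -m jog '{"linear":[[0,0,0],[0,0,0],[0,0,0]],"twist":[[0,0,0],[0,0,0],[0,0,0]],"gripper":[0.8,0.8,0.8]}' 25
```

```text
time: 3.45
ee_pos: [0.5384, -0.2467, 0.0335]
orientation: [1.165, 1.236, -1.164]
contact_force: [-0.9, -0.1, 0.4]
width: 0.661
time: 3.75
ee_pos: [0.5378, -0.2465, 0.0325]
orientation: [1.165, 1.237, -1.164]
contact_force: [-1.1, 0.8, 0.0]
width: 0.39
```

```bash
python3 -m jog '{"linear":[[0,0,-0.12],[0,0,0],[0,0,0],[0,0,0],[0,0,0]],"twist":[[0,0,0],[0,0,0],[0,0,0],[0,0,0],[0,0,0]],"gripper":[1,1,1,1,1]}' 30
```

```text
time: 4.25
ee_pos: [0.5379, -0.2463, 0.0263]
orientation: [1.165, 1.237, -1.164]
contact_force: [0.3, -0.1, -1.4]
width: 0.269
```

Gripped (23.7 mm, the neck's width). Drawing out along the dock axis.

```bash
python3 -m jog '{"linear":[[-0.012,0.2,0],[-0.018,0.3,0]],"twist":[[0,0,0],[0,0,0]],"gripper":[1,1]}' 30
python3 -m jog '{"linear":[[-0.023,0.4,0],[-0.023,0.4,0],[-0.023,0.4,0],[-0.023,0.4,0],[-0.023,0.4,0],[0,0,0]],"twist":[[0,0,0],[0,0,0],[0,0,0],[0,0,0],[0,0,0],[0,0,0]],"gripper":[1,1,1,1,1,1]}' 30
```

```text
time: 4.45
ee_pos: [0.5361, -0.2215, 0.0264]
orientation: [1.165, 1.236, -1.166]
contact_force: [0.4, -0.3, -2.2]
width: 0.271
time: 5.05
ee_pos: [0.5303, -0.1155, 0.0264]
orientation: [1.162, 1.244, -1.158]
contact_force: [0.5, -0.2, -1.4]
width: 0.268
```

```bash
python3 -m jog '{"linear":[[0,0.1,0.4],[-0.25,0.5,0.1],[-0.25,0.5,0],[-0.25,0.5,0],[-0.25,0.5,0],[0,0,-0.25],[0,0,-0.25],[0,0,0]],"twist":[[0,0,0],[0,0,0.7],[0,0,0.7],[0,0,0.7],[0,0,0.5],[0,0,0],[0,0,0],[0,0,0]],"gripper":[1,1,1,1,1,1,1,1]}' 30
python3 -m jog '{"linear":[[0,0,-0.1],[0,0,-0.02],[0,0,0]],"twist":[[0,0,0],[0,0,0],[0,0,0]],"gripper":[1,1,1]}' 30
```

```text
time: 5.85
ee_pos: [0.4807, -0.0172, 0.025]
orientation: [1.029, 1.314, -1.031]
contact_force: [0.3, -0.7, -0.8]
width: 0.268
time: 6.15
ee_pos: [0.4812, -0.018, 0.0215]
orientation: [1.031, 1.311, -1.03]
contact_force: [-0.3, 1.0, 11.2]
width: 0.271
```

```bash
python3 -m jog '{"linear":[[0,0,0],[0,0,0],[0,0,0.3],[0,0,0.8],[0,0,1],[0,-1,0.5],[0,-1,0],[0,-1,0]],"twist":[[0,0,0],[0,0,0],[0,0,0],[0,0,0],[0,0,0],[0,0,0],[0,0,0],[0,0,0]],"gripper":[0.5,0.5,0,0,0,0,0,0]}' 30
python3 - <<'E'
from h import *
from scipy.spatial.transform import Rotation as R
r,d=snap('top'); a=r[170:290,270:420]
s,_=snap('scene'); b=s[180:320,170:370]
save('c2.png',np.hstack([cv2.resize(a,(450,360),interpolation=2),cv2.resize(b,(350,360*1),interpolation=2)]))
M=R.from_rotvec([1.031,1.311,-1.03]).as_matrix(); print(M.round(3), np.degrees(np.arctan2(M[1,1],M[0,1])))
E
```

```text
time: 6.95
ee_pos: [0.4812, -0.1637, 0.1491]
orientation: [1.029, 1.311, -1.028]
contact_force: [0.9, 0.1, -1.0]
width: 0.969
[[ 0.002  0.971  0.237]
 [-0.001  0.237 -0.971]
 [-1.     0.002  0.001]] 13.734647206277268
```

View pics/c2.png

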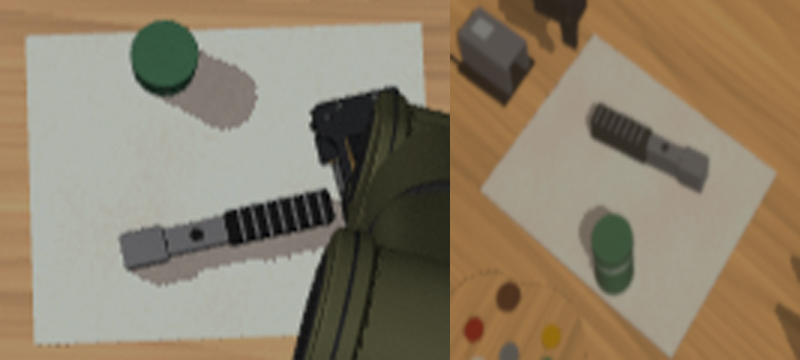

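Both views show the reader flat and right way up on the sheet, nose at crop (123, 252), tail at (331, 207).

Run:
```python
from h import *
def D(p): return np.array(p,float)/3+[270-.33,170-.33]
p=atz('top',D([(229,228),(330,207.5),(226,211),(328,190),(232,244),(332,224),(122,235),(127,269),(166,227),(168,262)]),.032)
print(p.round(4))
for a,b in((1,0),(3,2),(5,4)): v=p[b]-p[a]; print(np.degrees(np.arctan2(v[1],v[0])),np.linalg.norm(v[:2]))
# PCA over reader mask from color
r,d=load('top'); sub=r[225:265,305:382].astype(int); m=(sub.max(2)<105)
```

```text
[[ 0.4918 -0.0525  0.032 ]
 [ 0.5113 -0.1414  0.032 ]
 [ 0.5069 -0.0497  0.032 ]
 [ 0.5269 -0.1396  0.032 ]
 [ 0.4777 -0.0553  0.032 ]
 [ 0.4967 -0.1432  0.032 ]
 [ 0.4843  0.0416  0.032 ]
 [ 0.4543  0.0367  0.032 ]
 [ 0.4919  0.003   0.032 ]
 [ 0.461   0.0008  0.032 ]]
102.3698985042289 0.09102378383937573
102.54711734471861 0.09207834751515473
102.19054782708469 0.0899781253783288
```

```bash
python3 -m jog '{"linear":[[0.22,0.55,0],[0.22,0.55,0],[0,0,-0.8],[0,0,-0.8],[0,0,-0.6],[0,0,-0.3],[0,0,0],[0,0,0]],"twist":[[0,0,0],[0,0,0],[0,0,0],[0,0,0],[0,0,0],[0,0,0],[0,0,0],[0,0,0]],"gripper":[0,0,0,0,0,0,0,0]}' 40
python3 -m jog '{"linear":[[0,0,0],[0,0,0],[0,0,0],[0,0,0],[0,0,0],[0,0,0],[0,0,0],[0,0,0]],"twist":[[0,0,0],[0,0,0],[0,0,0],[0,0,0],[0,0,0],[0,0,0],[0,0,0],[0,0,0]],"gripper":[0.5,0.8,1,1,1,1,1,1]}' 40
```

```text
time: 7.85
ee_pos: [0.5027, -0.1067, 0.0231]
orientation: [1.03, 1.313, -1.03]
contact_force: [0.0, -0.2, -1.0]
width: 1.001
time: 8.65
ee_pos: [0.5026, -0.1062, 0.0228]
orientation: [1.029, 1.314, -1.029]
contact_force: [0.2, -0.3, -0.5]
width: 0.339
```

Handle held (29.8 mm). Lift and carry to in front of the tin's lane.

```bash
python3 -m jog '{"linear":[[0,0,0.3],[0,0,0.6],[0,0,0.6],[0,0,0.5],[0,0,0]],"twist":[[0,0,0],[0,0,0],[0,0,0],[0,0,0],[0,0,0]],"gripper":[1,1,1,1,1]}' 45
python3 -m jog '{"linear":[[0.13,0.4,0],[0.27,0.8,0],[0.27,0.8,0],[0.27,0.8,0],[0.27,0.8,0],[0.27,0.8,0],[0.13,0.33,0],[0,0,0]],"twist":[[0,0,0],[0,0,0],[0,0,0],[0,0,0],[0,0,0],[0,0,0],[0,0,0],[0,0,0]],"gripper":[1,1,1,1,1,1,1,1]}' 45
python3 - <<'E'
from h import *
r,d=snap('top'); s,_=snap('scene'); 
save('c3.png',np.hstack([cv2.resize(r[195:285,135:235],(400,360),interpolation=2),cv2.resize(s[240:360,330:490],(400,300),interpolation=2).__class__(0) if 0 else cv2.resize(s[235:355,350:483],(400,360),interpolation=2)]))
p=atz('scene',np.array([(425,412),(548,447)])/6+[370-.42,250-.42],.128); v=p[1]-p[0]; print(p,np.degrees(np.arctan2(v[1],v[0])),np.linalg.norm(v))
E
```

```text
time: 9.15
ee_pos: [0.5042, -0.1067, 0.1264]
orientation: [1.031, 1.308, -1.026]
contact_force: [0.2, 0.8, -1.4]
width: 0.34
time: 9.95
ee_pos: [0.5829, 0.135, 0.1221]
orientation: [1.026, 1.318, -1.023]
contact_force: [-0.6, -0.9, -1.0]
width: 0.338
[[0.53143632 0.43229711 0.128     ]
 [0.51727177 0.47477093 0.128     ]] 108.44297792271819 0.04477343742456071
```

View pics/c3.png

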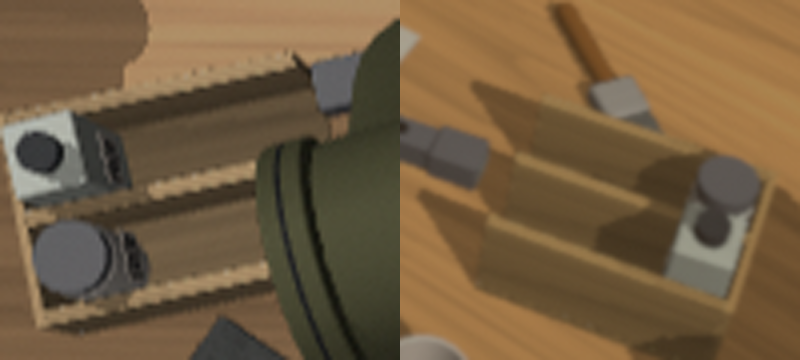

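Run:
```python
from h import *
def rect(n,box,thr):
    r,_=load(n); u0,v0,u1,v1=box; s=8
    im=cv2.resize(r[v0:v1,u0:u1],None,fx=s,fy=s,interpolation=cv2.INTER_CUBIC).astype(int)
    m=((im.min(2)>thr)&(im[...,0]-im[...,2]<22)).astype(np.uint8)
    k,l,st,c=cv2.connectedComponentsWithStats(m); j=1+st[1:,4].argmax()
    cs,_=cv2.findContours((l==j).astype(np.uint8),cv2.RETR_EXTERNAL,cv2.CHAIN_APPROX_NONE)
    h=cv2.convexHull(max(cs,key=len))[:,0]
    w=atz(n,(h+.5)/s+[u0-.5,v0-.5],.128)[:,:2].astype(np.float32)
    (c,wh,a)=cv2.minAreaRect(w*1000); print(n,thr,st[j,4]/64,np.round(c,1),np.round(wh,1),a, a+90)
    # principal quad
    q=cv2.approxPolyDP(h.reshape(-1,1,2),0.06*cv2.arcLength(h.reshape(-1,1,2),True),True)[:,0]
    Q=atz(n,(q+.5)/s+[u0-.5,v0-.5],.128)[:,:2]; e=np.roll(Q,-1,0)-Q
    print(' quad',Q.round(4).tolist(),(np.degrees(np.arctan2(e[:,1],e[:,0]))%90).round(1),(np.linalg.norm(e,axis=1)*1000).round(1))
for t in(90,100,110,120): rect('top',(130,215,165,250),t)
for t in(90,100,110,120): rect('scene',(430,285,475,340),t)
q=atz('top',np.array([(313,65),(325,112)])/4+[135-.37,195-.37],.131); print('nose',q.round(4),q.mean(0))
```

```text
top 90 236.9375 [504.6 447.9] [48.1 44.4] 15.124926567077637 105.12492656707764
 quad [[0.5319, 0.4324], [0.488, 0.4218], [0.4775, 0.462], [0.5203, 0.4742]] [13.6 14.7 15.9 15.5] [45.1 41.5 44.5 43.3]
top 100 224.71875 [504.9 448.2] [47.6 44.2] 15.428977012634277 105.42897701263428
 quad [[0.5322, 0.4331], [0.4884, 0.4221], [0.4775, 0.462], [0.5203, 0.4742]] [14.  15.2 15.9 16.1] [45.2 41.3 44.5 42.8]
top 110 209.03125 [505.  448.4] [47.2 43.9] 15.430225372314453 105.43022537231445
 quad [[0.5325, 0.4337], [0.4887, 0.4225], [0.4775, 0.462], [0.5203, 0.4742]] [14.4 15.8 15.9 16.7] [45.3 41.1 44.5 42.3]
top 120 162.703125 [505.2 448.6] [46.8 43.6] 15.431317329406738 105.43131732940674
 quad [[0.5325, 0.4337], [0.485, 0.4368], [0.4775, 0.462], [0.5203, 0.4742]] [86.3 16.6 15.9 16.7] [47.6 26.3 44.5 42.3]
scene 90 381.21875 [508.6 448.8] [81.9 45.2] 14.53905963897705 104.53905963897705
 quad [[0.4639, 0.46], [0.5424, 0.4781], [0.5516, 0.4404], [0.5028, 0.4263]] [13.  13.7 16.1 49.1] [80.6 38.8 50.8 51.5]
scene 100 231.234375 [504.3 447.9] [68.5 44.3] 15.218284606933594 105.2182846069336
 quad [[0.4658, 0.4598], [0.5322, 0.475], [0.5336, 0.4361], [0.5065, 0.4264]] [12.9  2.  19.5 50.7] [68.1 39.  28.8 52.6]
scene 110 184.296875 [500.9 446.9] [54.4 43.2] 15.317047119140625 105.31704711914062
 quad [[0.4696, 0.4593], [0.5204, 0.4732], [0.5309, 0.4343], [0.5081, 0.427]] [15.3 15.1 17.5 50.1] [52.8 40.3 24.  50.2]
scene 120 153.171875 [501.4 447.1] [50.5 41.9] 15.235608100891113 105.23560810089111
 quad [[0.4726, 0.4587], [0.5195, 0.4724], [0.5291, 0.4335], [0.508, 0.4282]] [16.3 13.9 14.1 49.3] [48.9 40.  21.7 46.7]
nose [[0.563  0.283  0.131 ]
 [0.5337 0.2746 0.131 ]] [0.54833843 0.2788208  0.131     ]
```

Tin yaw ≈105°, label ≈(0.511, 0.426). Turn 1°, lower to label height, then check.

```bash
python3 -m jog '{"linear":[[0,-0.04,-0.3],[0,0,-0.4],[0,0,-0.35],[0,0,-0.17],[0,0,0],[0,0,0]],"twist":[[0,0,0.25],[0,0,0],[0,0,0],[0,0,0],[0,0,0],[0,0,0]],"gripper":[1,1,1,1,1,1]}' 45
python3 - <<'E'
from h import *
from scipy.spatial.transform import Rotation as R
s=sensors.get_state(); M=R.from_rotvec(s['orientation']).as_matrix(); print(s['ee_pos'],M.round(3)[:,:2].T,np.degrees(np.arctan2(M[1,1],M[0,1])))
r,d=snap('top'); s,_=snap('scene'); 
save('c4.png',np.hstack([cv2.resize(r[195:285,135:235],(400,360),interpolation=2),cv2.resize(s[235:355,330:463],(400,360),interpolation=2)]))
E
```

```text
time: 10.65
ee_pos: [0.5832, 0.1273, 0.0622]
orientation: [1.017, 1.32, -1.017]
contact_force: [1.4, 0.4, -2.2]
width: 0.34
[0.58317168 0.12725835 0.06219936] [[ 0.    -0.    -1.   ]
 [ 0.967  0.255  0.   ]] 14.797442160066705
```

View pics/c4.png

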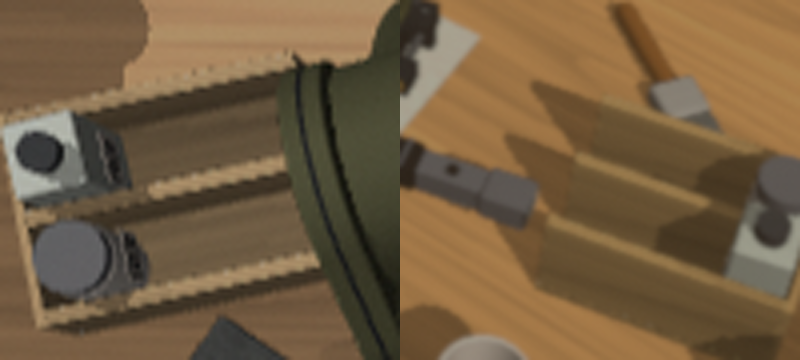

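Run:
```python
from h import *
from scipy.spatial.transform import Rotation as R
q=atz('scene',np.array([[537,181]])/3+[330-.33,235-.33],.0715); print('corner',q.round(4),'exp .529 .268')
r,d=load('scene'); C=cloud('scene',d).reshape(-1,3)
a=np.radians(104.8); X=np.array([np.cos(a),np.sin(a)]); Y=np.array([-X[1],X[0]])
p=C[:,:2]-[.5832,.1273]; x=p@X; y=p@Y
for lo in range(40,160,10):
    m=(x*1000>lo)&(x*1000<=lo+10)&(abs(y)<.02)&(C[:,2]>.055)&(C[:,2]<.09)
    if m.sum(): 
        t=m&(C[:,2]>np.percentile(C[m,2],50)-.004); print(lo,m.sum(),'z',np.median(C[t,2]).round(4),'y',y[m].min().round(4),y[m].max().round(4))
b=sum(((x>.14)&(x<.17)&(abs(y)<.02)&(C[:,2]>.04)&(C[:,2]<.09)&True)*1); xx=x[(x>.12)&(x<.19)&(abs(y)<.012)&(C[:,2]>.045)&(C[:,2]<.085)]; print(b,np.percentile(xx,[90,97,100]))
```

```text
corner [[0.3364 0.5173 0.0715]] exp .529 .268
40 60 z 0.0711 y -0.0188 0.0142
50 52 z 0.0698 y -0.0173 0.0133
60 47 z 0.0695 y -0.0158 0.0115
70 44 z 0.0688 y -0.015 0.0112
80 48 z 0.0697 y -0.0157 0.0107
90 45 z 0.0701 y -0.0158 0.01
100 48 z 0.0691 y -0.0159 0.0138
110 55 z 0.0709 y -0.0183 0.0171
120 64 z 0.0705 y -0.0195 0.0151
130 63 z 0.0712 y -0.0198 0.0154
140 63 z 0.0706 y -0.0196 0.0147
150 6 z 0.0641 y -0.0126 0.0074
85 [0.14967975 0.15028159 0.15084632]
```

Reader level, nose 150 mm ahead of TCP as assumed. Advancing into the lane.

```bash
python3 -m jog '{"linear":[[-0.08,0.4,-0.02],[-0.08,0.4,0],[-0.08,0.4,0]],"twist":[[0,0,0],[0,0,0],[0,0,0]],"gripper":[1,1,1]}' 45
python3 -m jog '{"linear":[[-0.08,0.4,0],[-0.08,0.4,0],[-0.06,0.25,0],[-0.02,0.1,0],[0,0,0],[0,0,0]],"twist":[[0,0,0],[0,0,0],[0,0,0],[0,0,0],[0,0,0],[0,0,0]],"gripper":[1,1,1,1,1,1]}' 45
python3 - <<'E'
from h import *
from scipy.spatial.transform import Rotation as R
s=sensors.get_state(); M=R.from_rotvec(s['orientation']).as_matrix(); print(s['ee_pos'],np.degrees(np.arctan2(M[1,1],M[0,1])),M[:,0].round(3))
r,d=snap('top'); s,_=snap('scene'); 
save('c5.png',np.hstack([cv2.resize(r[195:285,135:235],(400,360),interpolation=2),cv2.resize(s[255:345,380:480],(400,360),interpolation=2)]))
E
```

```text
time: 11.05
ee_pos: [0.5714, 0.189, 0.0617]
orientation: [1.017, 1.32, -1.015]
contact_force: [0.1, 0.0, -1.7]
width: 0.335
time: 11.65
ee_pos: [0.5595, 0.2443, 0.061]
orientation: [1.016, 1.319, -1.017]
contact_force: [-0.3, 0.1, -1.0]
width: 0.336
[0.55949865 0.24430024 0.06096689] 14.791973103020766 [ 0.001 -0.001 -1.   ]
```

View pics/c5.png

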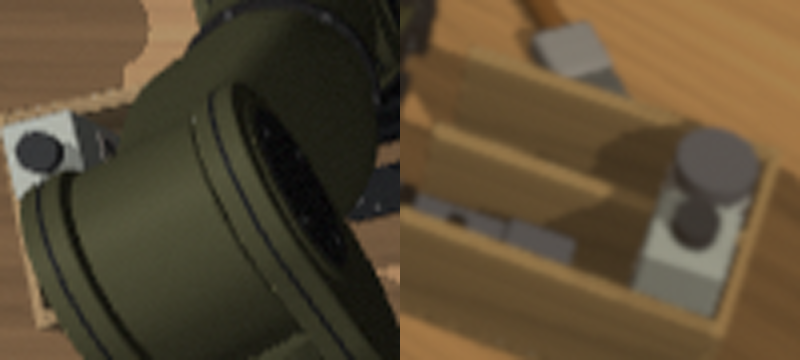

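Run:
```python
from h import *
q=atz('scene',np.array([[176,236],[172,262]])/4+[380-.37,255-.37],.071); print(q.round(4))
t=atz('scene',np.array([[246,250]])/4+[380-.37,255-.37],.128); print(t.round(4))
a=np.radians(105); X=np.array([np.cos(a),np.sin(a)]); Y=np.array([-X[1],X[0]])
L=np.array([.511,.426]); N=np.array([.5595,.2443])+.15*np.array([np.cos(np.radians(104.8)),np.sin(np.radians(104.8))])
for P in (N,*q[:,:2],t[0,:2]): print('gap',((L-P)@X*1000).round(1),'lat',((P-L)@Y*1000).round(1))
r,d=load('scene'); C=cloud('scene',d).reshape(-1,3); p=C[:,:2]-L; x=p@X;y=p@Y
m=(abs(y)<.016)&(x>-.08)&(x<.03)&(C[:,2]>.062)&(C[:,2]<.08); print('nose depth gap',np.percentile(-x[m&(x<-.015)]*1000,[0,1,3,10]))
m=(abs(y)<.03)&(C[:,2]>.12)&(C[:,2]<.135)&(x>-.03)&(x<.06); print('tin top x',np.percentile(x[m]*1000,[1,5,50,95,99]),'y',np.percentile(y[m]*1000,[2,50,98]))
r,d=load('top'); C=cloud('top',d).reshape(-1,3); p=C[:,:2]-L; x=p@X;y=p@Y
```

```text
[[0.5057 0.3848 0.071 ]
 [0.5225 0.3921 0.071 ]]
[[0.5279 0.4321 0.128 ]]
gap 38.1 lat -0.3
gap 38.4 lat 15.8
gap 35.8 lat -2.3
gap -1.5 lat -17.9
nose depth gap [38.87809245 39.51788494 40.16594778 43.13507315]
tin top x [-0.95142014  0.43150886 21.88006601 42.59673225 43.91451576] y [-22.85121038  -8.84789239  23.86013138]
```

```bash
python3 -m jog '{"linear":[[-0.015,0.06,0],[0,0,0],[0,0,0],[0,0,0],[0,0,0],[0,0,0],[0,0,0],[0,0,0]],"twist":[[0,0,0],[0,0,0],[0,0,0],[0,0,0],[0,0,0],[0,0,0],[0,0,0],[0,0,0]],"gripper":[1,1,1,1,1,1,1,1]}' 45
python3 -m jog '{"linear":[[0,0,0],[0,0,0],[0,0,0],[0,0,0],[0,0,0],[0,0,0],[0,0,0],[0,0,0]],"twist":[[0,0,0],[0,0,0],[0,0,0],[0,0,0],[0,0,0],[0,0,0],[0,0,0],[0,0,0]],"gripper":[1,1,1,1,1,1,1,1]}' 45
python3 -m jog '{"linear":[[0,0,0],[0,0,0],[0,0,0],[0,0,0],[0,0,0],[0,0,0]],"twist":[[0,0,0],[0,0,0],[0,0,0],[0,0,0],[0,0,0],[0,0,0]],"gripper":[1,1,1,1,1,1]}' 45
```

```text
time: 12.55
ee_pos: [0.5583, 0.2488, 0.0608]
orientation: [1.016, 1.321, -1.016]
contact_force: [-0.1, 0.4, -1.4]
width: 0.338
time: 13.35
ee_pos: [0.5583, 0.2488, 0.0608]
orientation: [1.016, 1.321, -1.016]
contact_force: [-0.2, -0.5, -0.9]
width: 0.334
time: 13.95
ee_pos: [0.5583, 0.2488, 0.0608]
orientation: [1.016, 1.321, -1.016]
contact_force: [-0.0, -0.7, -1.6]
width: 0.335
```

Held still 1.4+ s. Back out along the lane, lift, return over the sheet.

```bash
python3 -m jog '{"linear":[[0.05,-0.2,0],[0.11,-0.42,0],[0.11,-0.42,0],[0.11,-0.42,0],[0.11,-0.42,0],[0.11,-0.42,0],[0.08,-0.3,0],[0,0,0]],"twist":[[0,0,0],[0,0,0],[0,0,0],[0,0,0],[0,0,0],[0,0,0],[0,0,0],[0,0,0]],"gripper":[1,1,1,1,1,1,1,1]}' 45
python3 -m jog '{"linear":[[0,0,0.4],[0,0,0.6],[-0.2,-0.4,0.3],[-0.35,-0.8,0],[-0.35,-0.8,0],[-0.35,-0.8,0],[-0.35,-0.8,0],[-0.3,-0.6,0]],"twist":[[0,0,0],[0,0,0],[0,0,0],[0,0,0],[0,0,0],[0,0,0],[0,0,0],[0,0,0]],"gripper":[1,1,1,1,1,1,1,1]}' 45
python3 -m jog '{"linear":[[0,0,-0.4],[0,0,-0.6],[0,0,-0.5],[0,0,0],[0,0,0]],"twist":[[0,0,0],[0,0,0],[0,0,0],[0,0,0],[0,0,0]],"gripper":[1,1,1,1,1]}' 45
```

```text
time: 14.75
ee_pos: [0.5932, 0.1145, 0.061]
orientation: [1.018, 1.317, -1.021]
contact_force: [-0.1, -0.3, -2.4]
width: 0.338
time: 15.55
ee_pos: [0.4963, -0.0926, 0.126]
orientation: [1.016, 1.321, -1.016]
contact_force: [0.0, -0.6, -0.9]
width: 0.336
time: 16.05
ee_pos: [0.4974, -0.0903, 0.051]
orientation: [1.015, 1.322, -1.015]
contact_force: [-0.3, 0.2, -1.2]
width: 0.334
```

```bash
python3 -m jog '{"linear":[[0,0,-0.3],[0,0,-0.2],[0,0,-0.05],[0,0,0],[0,0,0]],"twist":[[0,0,0],[0,0,0],[0,0,0],[0,0,0],[0,0,0]],"gripper":[1,1,1,1,1]}' 45
python3 -m jog '{"linear":[[0,0,-0.03],[0,0,0],[0,0,0]],"twist":[[0,0,0],[0,0,0],[0,0,0]],"gripper":[1,1,1]}' 45
```

```text
time: 16.55
ee_pos: [0.4974, -0.0912, 0.0234]
orientation: [1.016, 1.321, -1.016]
contact_force: [-0.6, -0.0, -1.6]
width: 0.336
time: 16.85
ee_pos: [0.4975, -0.0913, 0.0228]
orientation: [1.016, 1.32, -1.015]
contact_force: [-1.4, 0.2, 7.4]
width: 0.338
```

Contact at 7 N, on the sheet. Release, lift off, move clear and check.

```bash
python3 -m jog '{"linear":[[0,0,0],[0,0,0],[0,0,0],[0,0,0.3],[0,0,0.6],[0,0,0.9],[0,0,0.9],[0,-1,0.3]],"twist":[[0,0,0],[0,0,0],[0,0,0],[0,0,0],[0,0,0],[0,0,0],[0,0,0],[0,0,0]],"gripper":[0.5,0.5,0.3,0,0,0,0,0]}' 45
python3 -m jog '{"linear":[[0,-0.9,0],[0,-0.9,0],[0,-0.9,0],[0,-0.9,0],[0,0,0],[0,0,0],[0,0,0],[0,0,0]],"twist":[[0,0,0],[0,0,0],[0,0,0],[0,0,0],[0,0,0],[0,0,0],[0,0,0],[0,0,0]],"gripper":[0,0,0,0,0,0,0,0]}'
python3 - <<'E'
from h import *
r0=cv2.imread('pics/top0.png')[...,::-1]
r,d=snap('top'); save('c6.png',np.hstack([cv2.resize(r[120:300,130:430],(500,300),interpolation=2),cv2.resize(r[200:285,130:230],(300,300),interpolation=2)]))
df=abs(r.astype(int)-r0).max(2); 
for n,b in dict(tin=(132,218,162,250),tub=(140,246,170,275),pota=(310,175,340,203),cup=(185,148,215,178),potb=(465,288,492,313),potd=(236,127,264,157),dock=(436,210,478,246)).items(): print(n,df[b[1]:b[3],b[0]:b[2]].mean().round(1),df[b[1]:b[3],b[0]:b[2]].max())
E
```

```text
time: 17.65
ee_pos: [0.5003, -0.1321, 0.1758]
orientation: [1.012, 1.323, -0.999]
contact_force: [1.8, -0.3, -0.0]
width: 0.999
time: 18.45
ee_pos: [0.4977, -0.317, 0.1714]
orientation: [1.015, 1.323, -1.013]
contact_force: [0.5, 0.6, 0.1]
width: 0.999
tin 11.9 20
tub 10.3 19
pota 12.4 20
cup 12.3 20
potb 64.7 124
potd 11.4 20
dock 44.1 141
```

View pics/c6.png

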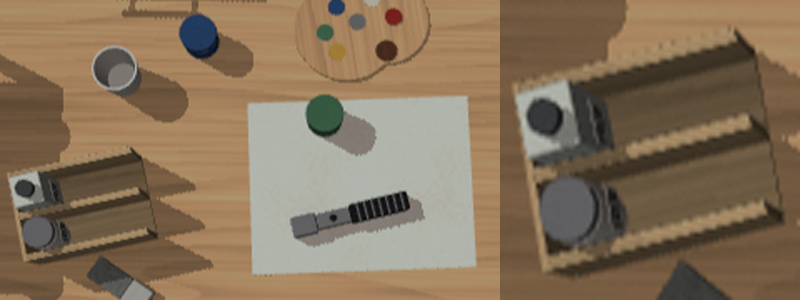

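```bash
python3 -c "
from station import robot
print(robot.finish_job())"
```

```text
the job is handed in; nothing more can be done
None
```

The whole job is done in the order asked and handed in at about 18.5 s; the station gives no verdict.

- **Drawing out:** I pulled the docked reader out by its neck, laid it flat on the sheet, let go, and took it again by the black handle (measured 29.8 mm wide).
- **Reading the tin:** I reached into the far lane of the rack, where the square tin stands, and held still for over 1.4 s. My estimates there:

| Check | Estimate |
|---|---|
| Distance from label | 34–35 mm |
| Sideways offset | within about 2 mm |
| Nose height | about 55 mm |
| Angle to the label | within about 1° |

- **Laying down:** I set the reader on the sheet until it touched (about 7 N) before letting go.

**Last checks:** the final picture shows the reader flat, right way up and wholly on the sheet. The tin, tub, pot on the sheet, blue pot and cup look unmoved: the only change from the first picture was a small one in brightness. The yellow pot and the dock were partly behind the arm in that last view, so I could not confirm them there, but no contact was felt near them.

**Disagreements:** before the last 3 mm step, the depth camera put the gap about 1 mm larger than the pixel measurements did. The tin's turn came out between 104° and 105.4° depending on the method, so I used 105°.

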